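Tap a bearing cup square into a pottery-wheel pedestal

TASK

Take the drift from its cork pad and, using the drift only, drive the steel bearing cup down into the blue pedestal with small pushes of a few millimetres that alternate around its rim, so that it goes in square (never let it cock by more than about five degrees) until its flange sits fully home on the pedestal all round. Then stand the drift upright on the cork pad again and let go; keep your fingers off the cup and leave the white jar, the timer and the red kidney where they are.

Things in the scene. Friction and masses are not known exactly. Their poses are not given: they have to be found in the camera images.
- pedestal_face (a point): Centre of the bore mouth, on the flat top face of the blue cast pedestal, z up. The pedestal is round and fixed to the table: base 124 mm diameter and 14 mm high, boss 105 mm diameter at the top, top face 50 mm above the table, bore 77 mm diameter.
- bearing_cup: Steel flanged bearing cup, started in the bore, 11 to 14 mm proud and slightly tilted. Flange ring 84 mm outside, 66 mm inside diameter, 6 mm thick, flat on top; below it a 73 mm skirt enters the bore. Origin: centre of the flange's underside; z is the cup's axis, up. Home, the flange's underside lies on the pedestal's top face, which is a rigid stop all round.
- cup_top (a point): Centre of the flange's top plane (an opening: nothing solid there), z the cup's axis; home, it is 6 mm above the pedestal's top face. Tight fit: the cup stays as it is left. Pressing one side of the rim sinks that side while the opposite side about keeps its height, so the cup leans that way; pressing the other side undoes it. It yields at about 4 N plus 1.5 N per 10 mm/s of pressing speed.
- rim_front (a point): Point on the flange's top surface, 37.5 mm from the cup's axis on the cup's -x side: a good place to press. Also 6 mm above the pedestal's top face when home.
- rim_back (a point): The same on the opposite (+x) side of the cup.
- rim_left (a point): The same on the cup's +y side.
- rim_right (a point): The same on the cup's -y side.
- cup_depth (a joint): How far the cup's centre has sunk into the bore, m: 0 is 14 mm proud of home, 0.014 is fully home.
- drift_mid (a point): Centre of the drift, half-way up, z up. A loose 96 mm high tool, 0.14 kg, standing upright on the cork pad: square white nylon foot 30 x 30 mm from 0 to 24 mm (its flat underside, 48 mm below this point, is the pressing face); above it a square beech handle 26 x 26 mm up to 96 mm with a red band near the top; the handle's flat sides face this point's x and y.
- drift: The same drift; origin at the centre of its underside.
- pad_top (a point): Centre of the top of the square cork pad, 68 x 68 mm, 4 mm high, fixed to the table, left or right of the pedestal. A wooden tool chest 185 mm high stands to the right (-y), at least 100 mm from this point: there is most room when the fingers take the drift by the sides that face front and back (close along the robot's x), so that the wide gripper body does not point at the chest.
- jar_white: White glaze jar with black lid, 53 mm wide, 62 mm high, loose; leave it. Origin at the underside.
- kitchen_timer: White and orange round timer, 64 mm wide, 42 mm high, loose; leave it. Origin at the underside.
- kidney: Flat red rubber kidney, 44 x 85 x 8 mm, loose; leave it. Origin at the underside.

How it is judged:
By the outcome, as a careful person would: the job done as asked, in the order asked, and still so for the second after the job is handed in, with the robot touching nothing.
It also fails if it takes over 72 s, if anything falls off the work surface, if the arm or the gripper's body presses on something with over 40 N, if the wrist force passes 120 N, or if a joint passes its speed limit or range.

ROBOT

A 7-joint arm with a two-finger parallel gripper is mounted at the origin on a cart in front of the work surface, level with it; the furniture and walls round the work are solid. World frame = base frame: x ahead of the robot, y to its left, z up, the work surface at z = 0. Lengths are in m, angles in rad, forces in N, time in s.
With the tool pointing down it reaches from about 0.35 to 0.9 m from the base axis. Payload 8.1 kg.
Tool frame: the origin (TCP) lies between the finger pads; the fingertips stand nose_length ahead of it and the grasp point (between the pads) lies 3 mm ahead of it (nose_length is the distance from the TCP to the fingertips, in m); z points along the fingers, y is the direction in which the jaws open and shut (so a half turn about z gives the same grasp; the last joint's range is limited). The gripper opens to 92 mm and grips with 3 to 60 N. Pads are 19 mm wide; open, the fingers measure 130 mm over their backs; the gripper's body (75 mm by 190 mm) begins 47 mm behind the grasp point.
Start: joints at [-1.386, 0.434, 0.025, 1.573, -0.012, 1.134, -0.075], TCP at [0.177, 0.599, 0.249] pointing down, gripper open.
Joint ranges: [-2.62, 2.62], [-0.44, 2.09], [-1.27, 1.32], [0.08, 2.57], [-1.32, 4.46], [0.12, 2], [-2.74, 2.74]. Speed limits (rad/s): [2.22, 2.22, 3.01, 3.01, 3.14, 3.14, 3.14].

INTERFACE

Orientations are given as a 3x3 rotation matrix whose columns are the frame's x, y, z axes.
In Python, from cell import get_obs, get_image, finish_job, trace, nose_length gives the robot as it stands. The module is installed in compiled form; this text tells all that it offers.
- The arm moves only by the tool carry_out, never from a script. Its argument "rows" is a list of rows, each a list of 7 numbers: the shift along the tool's x, y, z in cm, then the turn, a rotation vector about the tool's x, y, z in rad, then the closure, from 0 (fully open) to 1 (shut). A call has 1 to 20 rows; each row is the pose to reach, as a shift and turn from the pose commanded when the call began, along the tool's axes at that moment; what a row does not reach only later rows make up. A row lasts 1/8 s, in which the tool goes at most 62.5 mm and 10.7 degrees, less where a joint would pass 70% of its speed; a pose out of reach is approached as far as the arm can. A call with a gripper value outside its range is refused whole. The fingers move at their own pace and stop on an object; "grip_force" is the grip in N (left out, the last holds). Time passes only in rows, so rows that repeat a pose let the fingers close. It gives the time, the measured TCP pose, the force and the opening at its end, in the units of the state.
- get_obs(): the state, without advancing time (a new reading comes with each control period).
- get_image(name): name is "scene" or "side" or "wrist"; returns a dict with "image" (384x512x3 uint8, red, green, blue), "fx", "fy", "cx", "cy" (pixels), "T" (4x4, takes a point from camera to world coordinates). Camera axes: x right, y down, z forward; pixel columns grow to the right and rows downward; lengths in m; the calibration is good to about 2 mm. A picture is of the moment at which its call begins. There is no depth.
- finish_job(): hands the job in, once; it reports no verdict.
Trained networks look in the newest picture that a camera, given by its name, has taken for a name from the list of things; names that differ only in an ending like _2 or _b are one class to them, and where a whole thing is asked for, a point or a joint stands for the part that bears it (a point fixed in the world has none). Each returns a list of dicts, best first, with "p" (0 to 1); they miss things now and then, are a little off and sometimes report something else, mostly with a low value. They report only what shows in the picture. A call takes as long as a camera call.
- trace(label, camera): "region" (384x512 bool, what is visible of it) and "location" ([row, column] in pixels, amid what is visible of it).
The state is a dict: "time": time; "joints": joint angles; "dq": joint speeds; "joint_efforts": joint torques, N m; "position": TCP position; "eef_rot": TCP orientation; "ft_force": force on the tool from outside, world axes, zero at the start; "torque": the same for the moment, N m; "gripper_width": finger opening in m.
Only numpy, scipy, OpenCV 4.12 (cv2) and the standard library are available. Lean on these libraries where they do the work, as an engineer would, in place of code of your own. Each camera call takes 0.05 s, during which the arm holds its last target.

## Working session

There is one attempt and no reset: what is moved stays moved. The work goes in short steps, Python scripts to look and compute and a tool call to move; the robot and the scene stay as the last step left them, time stands still between calls to the robot, and variables do not carry over. Pictures are saved under pics/ and viewed, and the job is handed in when it is done.

Besides the shell and the picture viewer there is one more tool, called as name([rows], argument=value, ...), one row to a line, values as JSON. carry_out: Moves the arm, as the interface text tells. Its arguments: {"type":"object","properties":{"rows":{"type":"array"},"grip_force":{"type":"number"}},"required":["rows"]}

```bash
mkdir -p pics; cat > h.py <<'E'
import numpy as np, cv2
from cell import get_obs, get_image, finish_job, trace, nose_length
def ray(im,rc):
    T=np.array(im["T"]); r,c=rc
    d=T[:3,:3]@np.array([(c-im["cx"])/im["fx"],(r-im["cy"])/im["fy"],1.]); return T[:3,3],d
def onz(im,rc,z):
    o,d=ray(im,rc); return o+d*(z-o[2])/d[2]
def proj(im,P):
    T=np.array(im["T"]); q=(np.atleast_2d(P)-T[:3,3])@T[:3,:3]
    return np.c_[im["fy"]*q[:,1]/q[:,2]+im["cy"],im["fx"]*q[:,0]/q[:,2]+im["cx"]]
def save(im,n,s=1):
    a=cv2.cvtColor(im["image"],cv2.COLOR_RGB2BGR); cv2.imwrite("pics/"+n,a)
E
python3 - <<'E'
from h import *
np.set_printoptions(precision=4,suppress=True)
o=get_obs();print(o["time"],o["position"],o["eef_rot"],o["gripper_width"],nose_length() if callable(nose_length) else nose_length,o["ft_force"])
for c in("scene","side","wrist"):
    im=get_image(c);save(im,c+"0.png");print(c,np.array(im["T"]),im["fx"],im["cx"],im["cy"])
    for l in("bearing_cup","drift","pedestal_face","jar_white","kitchen_timer","kidney","pad_top"):
        try:
            for t in trace(l,c)[:2]: print(l,t["p"],t["location"],t["region"].sum())
        except Exception as e: print(l,e)
E
```

```text
0.0 [0.1773 0.5988 0.2479] [[-0.9588  0.2839 -0.0003]
 [ 0.2839  0.9588 -0.0016]
 [-0.0002 -0.0016 -1.    ]] 0.09219580673714634 0.022 [ 0.2843 -0.0952 -0.0342]
scene [[-0.5519 -0.3348  0.7637 -0.2391]
 [-0.8339  0.2294 -0.502   0.7501]
 [-0.0071 -0.9139 -0.4058  0.4952]
 [ 0.      0.      0.      1.    ]] 443.9475597533249 262.8831569287272 198.23304104027974
pedestal_face 0.82 [231.1, 233.9] 918
pedestal_face 0.23 [200.2, 276.6] 518
jar_white 0.69 [268.5, 213.8] 812
kitchen_timer 0.78 [218.2, 193.3] 238
kitchen_timer 0.21 [216.7, 232.8] 122
kidney 0.54 [200.6, 296.7] 216
pad_top 0.67 [221.1, 274.1] 324
pad_top 0.35 [204.1, 296.8] 229
side [[ 0.9941 -0.0598  0.0901  0.4765]
 [-0.1078 -0.6152  0.781  -0.4065]
 [ 0.0088 -0.7861 -0.618   0.5861]
 [ 0.      0.      0.      1.    ]] 403.04033813291016 255.82355110723347 187.23232994322353
bearing_cup 0.67 [164.7, 259.7] 730
drift 0.73 [168.2, 260.7] 789
pedestal_face 0.94 [182.0, 260.9] 1622
jar_white 0.95 [160.0, 196.8] 640
jar_white 0.46 [165.2, 260.9] 755
kitchen_timer 0.8 [175.8, 310.5] 483
kidney 0.6 [263.0, 321.3] 47
wrist [[ 0.2848  0.916   0.2825  0.1004]
 [ 0.9586 -0.2721 -0.0841  0.6218]
 [-0.0002  0.2948 -0.9556  0.3848]
 [ 0.      0.      0.      1.    ]] 287.2076372693398 252.31618962219108 190.14942412485877
jar_white 0.61 [325.7, 191.2] 57
```

View pics/scene0.png

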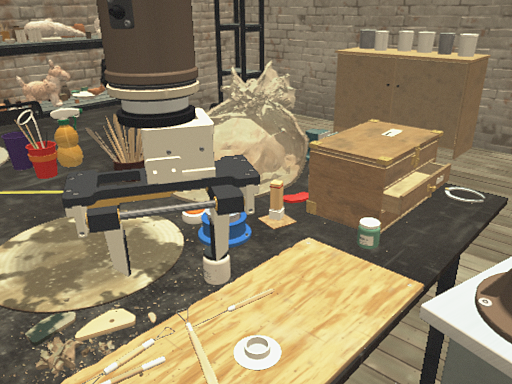

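View pics/side0.png

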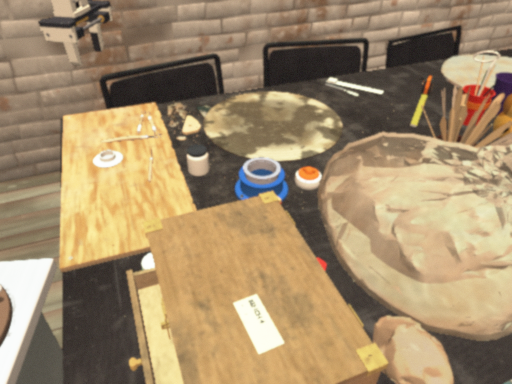

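View pics/wrist0.png

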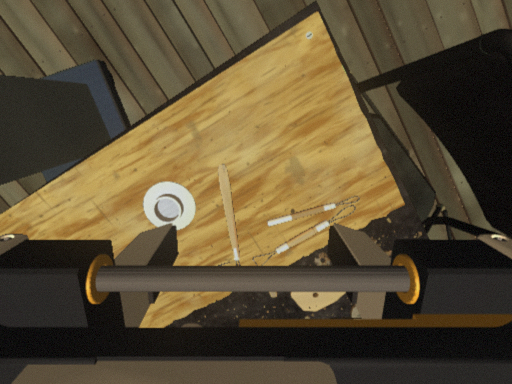

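The scene view shows the drift on its pad at about (205,277) with the pedestal partly hidden by the gripper. The side view shows cup and pedestal at about (172,262). The drift is hidden there by the chest.

```bash
python3 - <<'E'
from h import *
np.set_printoptions(precision=4,suppress=True)
im=get_image("scene"); 
a=cv2.cvtColor(im["image"],cv2.COLOR_RGB2BGR)[160:290,170:330]; cv2.imwrite("pics/sc_crop.png",cv2.resize(a,None,fx=4.5,fy=4.5,interpolation=cv2.INTER_CUBIC))
print("pad",onz(im,(221,277),.004),"drift top",onz(im,(181,277),.1))
im=get_image("side")
a=cv2.cvtColor(im["image"],cv2.COLOR_RGB2BGR)[140:210,180:340]; cv2.imwrite("pics/si_crop.png",cv2.resize(a,None,fx=5,fy=5,interpolation=cv2.INTER_CUBIC))
print("cup",onz(im,(169,262),.065))
for l in("jar_white","kitchen_timer"):
  print(l,onz(im,trace(l,"side")[0]["location"],.03))
E
```

```text
pad [0.5515 0.1896 0.004 ] drift top [0.5705 0.1769 0.1   ]
cup [0.5732 0.3157 0.065 ]
jar_white [0.4175 0.4219 0.03  ]
kitchen_timer [0.6842 0.3337 0.03  ]
```

View pics/sc_crop.png

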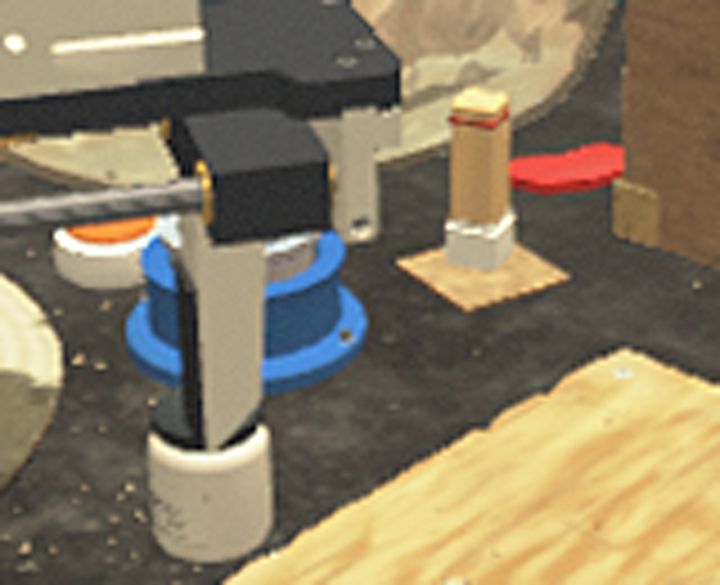

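View pics/si_crop.png

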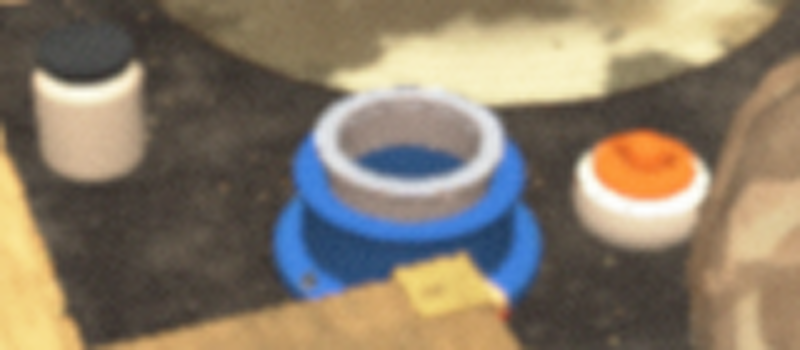

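```bash
cat >> h.py <<'E'
def to_tool(P,R,o=None):
    o=o or get_obs(); R0=np.array(o["eef_rot"]); 
    from scipy.spatial.transform import Rotation as Ro
    return np.round((R0.T@(np.array(P)-np.array(o["position"])))*100,2), Ro.from_matrix(R0.T@np.array(R)).as_rotvec().round(4)
def Rdown(a): # tool y at azimuth a (rad), z down
    y=np.array([np.cos(a),np.sin(a),0]);z=np.array([0,0,-1.]);return np.c_[np.cross(y,z),y,z]
E
python3 - <<'E'
from h import *
np.set_printoptions(precision=4,suppress=True)
print(to_tool([.57,.18,.29],Rdown(0)))
im=get_image("scene")
for p in((397,263),(570,275),(470,310)): print(onz(im,(160+p[1]/4.5,170+p[0]/4.5),.004))
E
```

```text
(array([-49.55, -29.06,  -4.13]), array([ 0.    , -0.    ,  1.2829]))
[0.5891 0.2199 0.004 ]
[0.524  0.1503 0.004 ]
[0.5213 0.2183 0.004 ]
```

carry_out([
  [-4.5, -2.6, -2, 0.12, 0, 0, 0],
  [-4.5, -2.6, -2, 0, 0, 0.12, 0],
  [-9, -5.3, -4, 0, 0, 0.25, 0],
  [-14, -8, -4, 0, 0, 0.38, 0],
  [-19, -11, -4, 0, 0, 0.5, 0],
  [-24, -14, -4, 0, 0, 0.62, 0],
  [-29, -17, -4, 0, 0, 0.75, 0],
  [-34, -20, -4, 0, 0, 0.88, 0],
  [-39, -23, -4, 0, 0, 1.0, 0],
  [-44, -26, -4, 0, 0, 1.13, 0],
  [-47, -27.5, -4, 0, 0, 1.22, 0],
  [-49.5, -29, -4, 0, 0, 1.28, 0],
  [-49.5, -29, -4, 0, 0, 1.28, 0],
])

```text
time: 3.08
position: [0.571, 0.1781, 0.2888]
eef_rot: [[0.002, 1.0, 0.001], [1.0, -0.002, -0.001], [-0.001, 0.001, -1.0]]
ft_force: [-0.1, -0.2, -0.1]
gripper_width: 0.0916
```

```bash
python3 - <<'E'
from h import *
np.set_printoptions(precision=4,suppress=True)
print(get_obs()["joints"])
for c in("scene","wrist","side"):
    im=get_image(c);save(im,c+"1.png")
    for l,z in(("bearing_cup",.065),("drift",.05),("pedestal_face",.05),("pad_top",.004),("jar_white",.03),("kitchen_timer",.02),("kidney",.004)):
            for t in trace(l,c)[:2]: print(c,l,t["p"],t["location"],t["region"].sum(),onz(im,t["location"],z))
E
```

```text
[-0.7376  0.378   0.4879  1.613  -0.1854  1.1968 -0.2126]
scene bearing_cup 0.56 [210.2, 221.7] 680 [0.5676 0.3312 0.065 ]
scene drift 0.65 [204.6, 278.3] 457 [0.5466 0.1896 0.05  ]
scene pedestal_face 0.97 [227.1, 222.5] 1894 [0.52  0.356 0.05 ]
scene pad_top 0.55 [220.6, 275.1] 292 [0.5559 0.1922 0.004 ]
scene jar_white 0.67 [263.7, 215.9] 947 [0.4268 0.4227 0.03  ]
scene kitchen_timer 0.74 [215.8, 189.5] 322 [0.6683 0.3673 0.02  ]
scene kidney 0.65 [203.6, 296.1] 194 [0.6063 0.0891 0.004 ]
scene kidney 0.39 [221.2, 276.4] 269 [0.5515 0.1915 0.004 ]
wrist bearing_cup 0.88 [20.9, 255.3] 2407 [0.5714 0.3467 0.065 ]
wrist drift 0.81 [172.4, 252.5] 867 [0.5689 0.1704 0.05  ]
wrist drift 0.53 [17.9, 263.2] 2255 [0.5806 0.3533 0.05  ]
wrist pedestal_face 0.66 [48.3, 253.8] 7539 [0.5699 0.3215 0.05  ]
wrist pedestal_face 0.38 [20.7, 262.0] 2385 [0.5793 0.3505 0.05  ]
wrist pad_top 0.86 [149.3, 239.6] 1407 [0.5499 0.194  0.004 ]
wrist pad_top 0.64 [29.9, 346.3] 2314 [0.6909 0.3511 0.004 ]
wrist kitchen_timer 0.97 [29.7, 346.4] 2314 [0.6864 0.3479 0.02  ]
wrist kidney 0.91 [232.9, 296.8] 1121 [0.6405 0.0596 0.004 ]
side bearing_cup 0.59 [163.9, 260.6] 765 [0.5725 0.3356 0.065 ]
side drift 0.67 [182.1, 260.3] 1678 [0.5664 0.288  0.05  ]
side pedestal_face 0.68 [177.5, 260.5] 1748 [0.5688 0.3046 0.05  ]
side pedestal_face 0.16 [168.6, 257.6] 726 [0.5662 0.339  0.05  ]
side jar_white 0.61 [158.4, 193.8] 631 [0.4187 0.4244 0.03  ]
side kitchen_timer 0.61 [177.2, 307.8] 475 [0.6849 0.3349 0.02  ]
side kidney 0.37 [263.8, 322.2] 51 [0.6608 0.0847 0.004 ]
```

View pics/scene1.png

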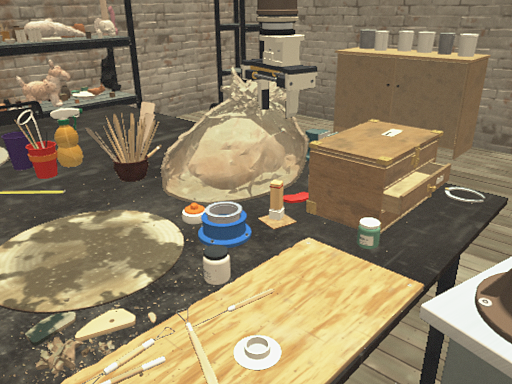

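View pics/wrist1.png

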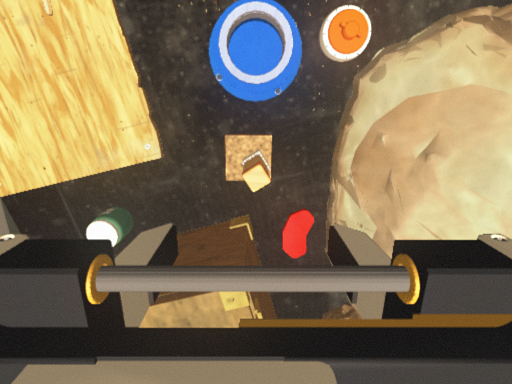

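View pics/side1.png

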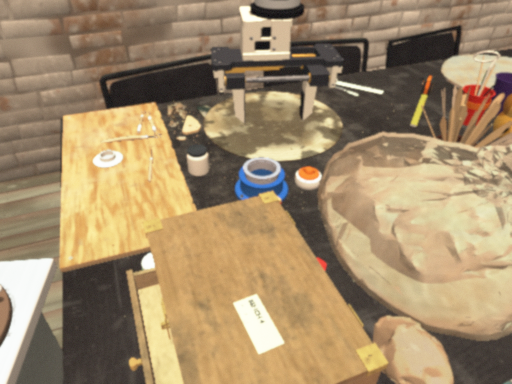

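The wrist view shows the drift at about (172,255), turned relative to the pad, with the pad at (157,248), the cup at about (42,257) and the kidney at (233,297).

```bash
python3 - <<'E'
from h import *
im=cv2.imread("pics/wrist1.png")
cv2.imwrite("pics/wc.png",cv2.resize(im[120:200,210:290],None,fx=7.2,fy=7.2,interpolation=cv2.INTER_CUBIC))
im=cv2.imread("pics/scene1.png")
cv2.imwrite("pics/sc.png",cv2.resize(im[170:240,240:310],None,fx=8,fy=8,interpolation=cv2.INTER_CUBIC))
E
```

```text
(no output)
```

View pics/wc.png

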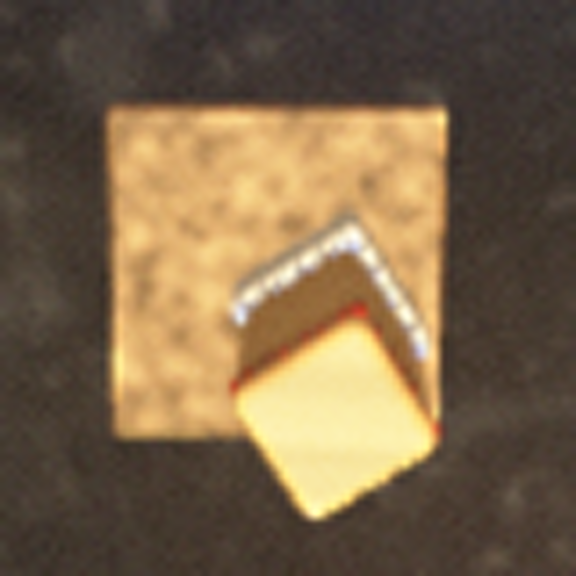

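View pics/sc.png

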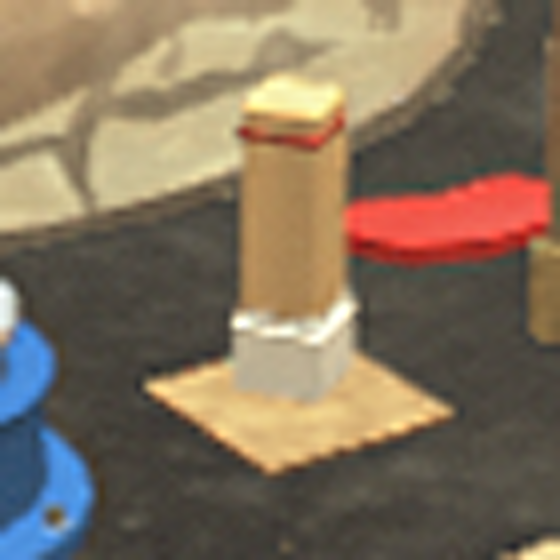

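```bash
python3 - <<'E'
from h import *
np.set_printoptions(precision=4,suppress=True)
im=get_image("wrist")
f=lambda L,z:np.array([onz(im,(120+(r)/7.2,210+c/7.2),z) for c,r in L])
t=f([(233,392),(362,318),(438,437),(315,520)],.1);print(t,t.mean(0))
for i in range(4):
  e=t[(i+1)%4]-t[i];print(np.linalg.norm(e),np.degrees(np.arctan2(e[1],e[0])))
p=f([(108,105),(447,107),(440,437),(115,438)],.004);print(p,p.mean(0))
w=f([(237,308),(350,228),(425,350)],.028);print("foot",w)
# scene check
im2=get_image("scene")
for P in list(t)+[t.mean(0)-[0,0,.096]]: print("scene",proj(im2,P))
E
```

```text
[[0.5576 0.1792 0.1   ]
 [0.5783 0.1915 0.1   ]
 [0.5909 0.1718 0.1   ]
 [0.5709 0.1575 0.1   ]] [0.5744 0.175  0.1   ]
0.02407401565418172 30.538468281494186
0.023363797904402937 -57.45538743251598
0.024516916760155123 -144.54209702489194
0.025456175807928427 121.58580918066549
[[0.5294 0.2145 0.004 ]
 [0.5976 0.2142 0.004 ]
 [0.5976 0.1455 0.004 ]
 [0.5291 0.1451 0.004 ]] [0.5634 0.1798 0.004 ]
foot [[0.5559 0.178  0.028 ]
 [0.5778 0.1938 0.028 ]
 [0.5927 0.1697 0.028 ]]
scene [[182.8651 279.3418]]
scene [[181.2812 270.1708]]
scene [[178.0138 273.9227]]
scene [[179.2732 283.442 ]]
scene [[216.0774 276.5067]]
```

carry_out([
  [5.5, 0, 0, 0, 0, 0, 0],
  [11, 0, 0, 0, 0, 0, 0],
  [15, 0, 0, 0, 0, 0, 0],
  [15, 0, 0, 0, 0, 0, 0],
  [15, 0, 0, 0, 0, 0, 0],
])

```text
time: 5.0
position: [0.5695, 0.3298, 0.2886]
eef_rot: [[-0.002, 1.0, 0.0], [1.0, 0.002, -0.001], [-0.001, 0.0, -1.0]]
ft_force: [0.2, -1.0, -0.6]
gripper_width: 0.0916
```

```bash
python3 - <<'E'
from h import *
np.set_printoptions(precision=4,suppress=True)
im=get_image("wrist");save(im,"wrist2.png");print(get_obs()["position"])
import pickle;pickle.dump(im,open("w2.pkl","wb"))
for l,z in(("bearing_cup",.065),("cup_top",.068),("rim_front",.06),("rim_left",.06),("pedestal_face",.05)):
    for t in trace(l,"wrist")[:2]: print(l,t["p"],t["location"],t["region"].sum(),onz(im,t["location"],z))
E
```

```text
[0.5697 0.3292 0.2888]
bearing_cup 0.9 [193.5, 260.9] 1695 [0.5802 0.2937 0.065 ]
cup_top 0.57 [192.6, 256.8] 1577 [0.5748 0.2959 0.068 ]
rim_front 0.96 [190.2, 246.4] 1658 [0.5611 0.2966 0.06  ]
rim_left 0.84 [189.6, 260.9] 1611 [0.5803 0.2975 0.06  ]
rim_left 0.43 [257.8, 251.8] 527 [0.5683 0.1951 0.06  ]
pedestal_face 0.82 [159.5, 253.6] 5661 [0.5706 0.336  0.05  ]
```

View pics/wrist2.png

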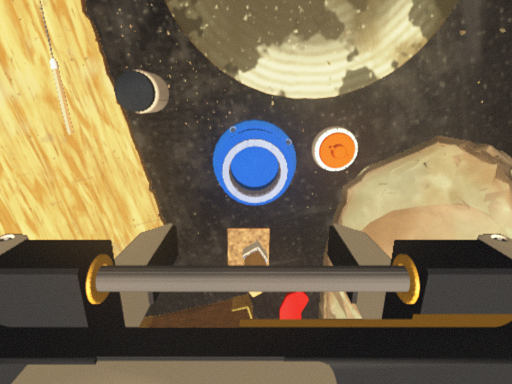

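Cup ring centred near (170,255), jar at (90,150), timer at (150,336), the pad and drift below at (245,250). Nothing disturbed.

```bash
python3 - <<'E'
from h import *
import pickle
from scipy.optimize import least_squares
np.set_printoptions(precision=4,suppress=True)
im=pickle.load(open("w2.pkl","rb"));a=im["image"]
hsv=cv2.cvtColor(a,cv2.COLOR_RGB2HSV)
sub=np.zeros(a.shape[:2],bool);sub[110:215,205:305]=1
ring=((hsv[...,1]<70)&(hsv[...,2]>130)&sub).astype(np.uint8)
n,lab,st,_=cv2.connectedComponentsWithStats(ring);k=1+st[1:,4].argmax();ring=(lab==k).astype(np.uint8)
print(st[k])
cs,h=cv2.findContours(ring,cv2.RETR_CCOMP,cv2.CHAIN_APPROX_NONE)
cs=sorted(cs,key=len)[::-1]
for c in cs[:2]: print(len(c),cv2.fitEllipse(c))
out=cs[0][:,0,::-1].astype(float)
inn=cs[1][:,0,::-1].astype(float)
# blue base outer
blue=((hsv[...,0]>95)&(hsv[...,0]<125)&(hsv[...,1]>120)&sub).astype(np.uint8)|ring
blue=cv2.morphologyEx(blue,cv2.MORPH_CLOSE,np.ones((5,5)))
cb=max(cv2.findContours(blue,cv2.RETR_EXTERNAL,cv2.CHAIN_APPROX_NONE)[0],key=len)[:,0,::-1].astype(float)
th=np.linspace(0,2*np.pi,400)
def circ(c,n,r):
    n=n/np.linalg.norm(n);u=np.cross([0,1,0],n);u/=np.linalg.norm(u);v=np.cross(n,u)
    return c+r*(np.cos(th)[:,None]*u+np.sin(th)[:,None]*v)
from scipy.spatial import cKDTree
def resid(p):
    c=p[:3];n=np.array([p[3],p[4],1])
    r=[]
    for pts,R in((out,.042),(inn,.033)):
        # out: outer pixel boundary centres are half px inside
        q=proj(im,circ(c,n,R)); e=cv2.fitEllipse(q[:,::-1].astype(np.float32))
        d,_=cKDTree(q).query(pts); m=q.mean(0)
        s=np.sign(np.linalg.norm(pts-m,axis=1)-np.linalg.norm(q[cKDTree(q).query(pts)[1]]-m,axis=1))
        r.append(d*s+(.5 if R>.04 else -.5))
    return np.concatenate(r)
s=least_squares(resid,[.572,.32,.068,0,0],loss="soft_l1",diff_step=1e-3)
print(s.x,np.sqrt(np.mean(s.fun**2)))
s=least_squares(lambda p:resid([p[0],p[1],.068,p[2],p[3]]),[.572,.32,0,0],loss="soft_l1",diff_step=1e-3)
print("z fix",s.x,np.sqrt(np.mean(s.fun**2)))
# base circle z=.014 r=.062 on far side; 
def rb(p):
    r=[]
    q=np.r_[proj(im,circ(np.array([p[0],p[1],.014]),np.array([0,0,1.]),.062)),proj(im,circ(np.array([p[0],p[1],.05]),np.array([0,0,1.]),.0525))]
    hull=cv2.convexHull(q[:,::-1].astype(np.float32))
    return np.array([-cv2.pointPolygonTest(hull,(float(x[1]),float(x[0])),True)+.5 for x in cb])
s=least_squares(rb,[.572,.32],loss="soft_l1",diff_step=1e-3);print("ped",s.x,np.sqrt(np.mean(s.fun**2)))
# chest corner
im1=get_image("wrist")
print("chest corner?",onz(im1,(296,247),.185))
E
```

```text
[ 222  139   66   64 1279]
180 ((254.5071563720703, 170.359619140625), (63.00196075439453, 63.945213317871094), 83.95406341552734)
146 ((254.3373260498047, 170.45875549316406), (50.45260238647461, 51.71659851074219), 76.09532165527344)
[ 0.5717  0.3235  0.0645  0.0093 -0.0094] 0.4116974474292282
z fix [ 0.5716  0.3241  0.0147 -0.0621] 0.5087410352144146
ped [0.5712 0.3237] 0.960378948796839
chest corner? [0.564 0.226 0.185]
```

```bash
python3 - <<'E'
from h import *
import pickle
np.set_printoptions(precision=4,suppress=True)
im=pickle.load(open("w2.pkl","rb"))
for p in((297,247),(318,160),(297,200)): print(onz(im,p,0),onz(im,p,.185))
s=get_image("side");print("side top corner",onz(s,(194,268),.185),onz(s,(228,150),.185))
sc=get_image("scene");print(onz(sc,(208,309),0),onz(sc,(163,310),.185))
E
```

```text
[ 0.5599  0.0821 -0.    ] [0.564 0.225 0.185]
[0.4033 0.037  0.    ] [0.4756 0.1996 0.185 ]
[0.4775 0.0819 0.    ] [0.5175 0.2249 0.185 ]
side top corner [0.5523 0.0812 0.185 ] [0.3751 0.0216 0.185 ]
[0.5722 0.0727 0.    ] [0.4404 0.1848 0.185 ]
```

```bash
python3 - <<'E'
from h import *
print(to_tool([.5745,.175,.077],Rdown(np.radians(33))))
E
```

```text
(array([-15.54,   0.47,  21.18]), array([ 2.000e-04, -1.000e-04, -5.736e-01]))
```

carry_out([
  [-5, 0.2, 1, 0, 0, -0.17, 0],
  [-10.5, 0.4, 3, 0, 0, -0.34, 0],
  [-15.5, 0.47, 5, 0, 0, -0.5, 0],
  [-15.5, 0.47, 8, 0, 0, -0.574, 0],
  [-15.5, 0.47, 11, 0, 0, -0.574, 0],
  [-15.5, 0.47, 11, 0, 0, -0.574, 0],
])

```text
time: 6.2
position: [0.5731, 0.1751, 0.177]
eef_rot: [[-0.545, 0.838, -0.004], [0.838, 0.545, -0.001], [0.001, -0.004, -1.0]]
ft_force: [0.2, 0.5, 0.1]
gripper_width: 0.0922
```

```bash
python3 - <<'E'
from h import *
im=get_image("wrist");save(im,"wrist3.png");print(to_tool([.5745,.175,.077],Rdown(np.radians(33))))
E
```

```text
(array([-0.06,  0.02, 10.15]), array([-0.0015, -0.0002,  0.0007]))
```

View pics/wrist3.png

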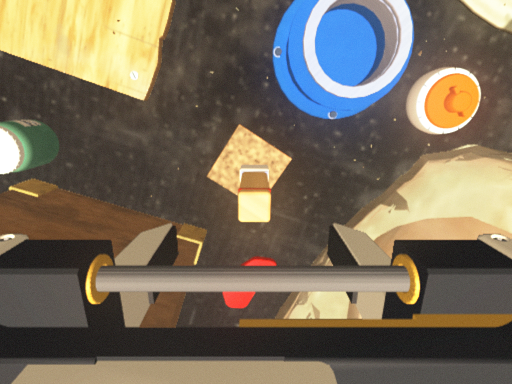

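Drift top at about (206,254), square to the image and centred between the fingers.

carry_out([
  [0, 0, 3, 0, 0, 0, 0],
  [0, 0, 6, 0, 0, 0, 0],
  [0, 0, 9, 0, 0, 0, 0],
  [0, 0, 10.1, 0, 0, 0, 0],
  [0, 0, 10.1, 0, 0, 0, 0.3],
  [0, 0, 10.1, 0, 0, 0, 0.6],
  [0, 0, 10.1, 0, 0, 0, 0.7],
  [0, 0, 10.1, 0, 0, 0, 0.85],
  [0, 0, 10.1, 0, 0, 0, 0.85],
  [0, 0, 10.1, 0, 0, 0, 0.85],
], grip_force=35)

```text
time: 7.5
position: [0.5744, 0.1757, 0.0778]
eef_rot: [[-0.545, 0.838, 0.0], [0.838, 0.545, 0.0], [0.0, 0.0, -1.0]]
ft_force: [0.0, 0.8, 0.2]
gripper_width: 0.0359
```

```bash
python3 - <<'E'
from h import *
for c in("scene","wrist"):
  im=get_image(c);save(im,c+"4.png")
o=get_obs();print(o["position"],o["eef_rot"],o["ft_force"],o["gripper_width"])
E
```

```text
[0.57441475 0.17570293 0.07770472] [[-5.45455453e-01  8.38139812e-01 -6.26763798e-05]
 [ 8.38139814e-01  5.45455453e-01 -1.69095719e-05]
 [ 2.00145878e-05 -6.17549875e-05 -9.99999998e-01]] [ 0.62069382 -0.89655652 -0.11848433] 0.028345017684258133
```

View pics/scene4.png

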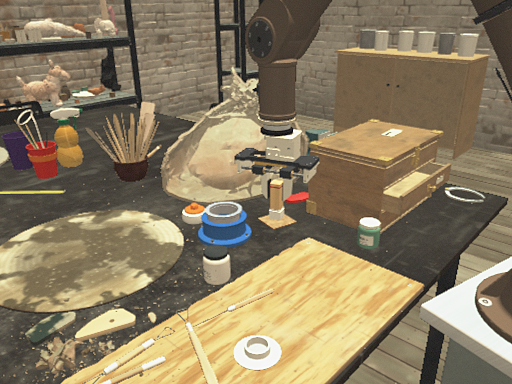

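View pics/wrist4.png

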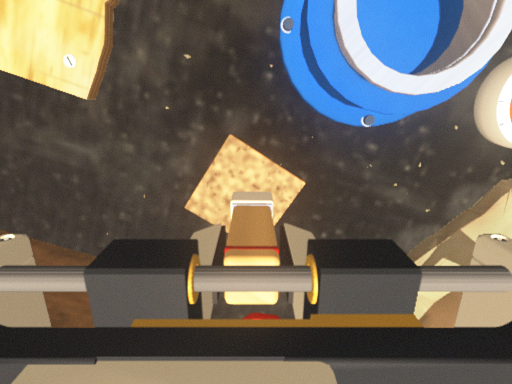

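carry_out([
  [0, 0, 0, 0, 0, 0, 0.85],
  [0, 0, 0, 0, 0, 0, 0.85],
  [0, 0, 0, 0, 0, 0, 0.85],
  [0, 0, -2, 0, 0, 0, 0.85],
  [0, 0, -6, 0, 0, 0, 0.85],
  [0, 0, -11, 0, 0, 0.1, 0.85],
  [0, 0, -11, 0, 0, 0.1, 0.85],
])

```text
time: 8.48
position: [0.5767, 0.1762, 0.1916]
eef_rot: [[-0.458, 0.889, 0.007], [0.889, 0.458, 0.003], [-0.001, 0.007, -1.0]]
ft_force: [0.9, 0.1, -1.5]
gripper_width: 0.0258
```

```bash
python3 - <<'E'
from h import *
im=get_image("wrist");save(im,"wrist5.png")
im=get_image("scene");save(im,"scene5.png")
o=get_obs();print(o["ft_force"],o["gripper_width"])
# 4 press targets, az 0
for n,d in(("front",(-.0375,0)),("back",(.0375,0)),("left",(0,.0375)),("right",(0,-.0375))):
  print(n,to_tool([.5716+d[0],.3238+d[1],.16],Rdown(0)))
E
```

```text
[-0.60515528  0.47248873 -1.88865796] 0.026246444411658337
front (array([14.98,  3.23,  2.78]), array([ 4.000e-04, -3.000e-04,  4.778e-01]))
back (array([11.53,  9.89,  2.78]), array([ 4.000e-04, -3.000e-04,  4.778e-01]))
left (array([16.59,  8.29,  2.78]), array([ 4.000e-04, -3.000e-04,  4.778e-01]))
right (array([9.93, 4.84, 2.78]), array([ 4.000e-04, -3.000e-04,  4.778e-01]))
```

View pics/wrist5.png

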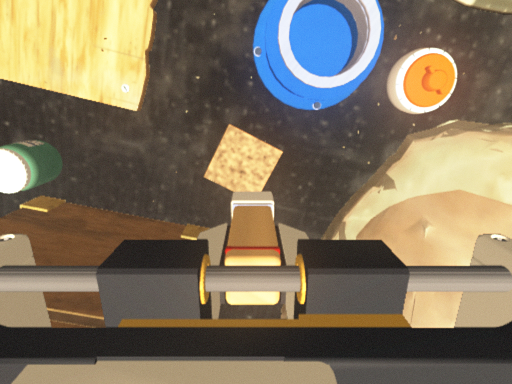

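View pics/scene5.png

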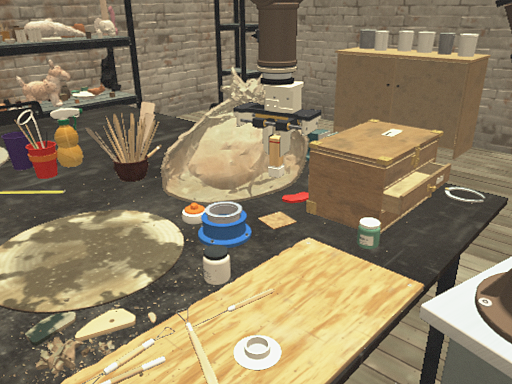

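carry_out([
  [4, 0.8, 0, 0, 0, 0.1, 0.85],
  [9, 2, 0, 0, 0, 0.25, 0.85],
  [13, 2.8, 0, 0, 0, 0.4, 0.85],
  [15, 3.2, 1, 0, 0, 0.478, 0.85],
  [15, 3.2, 2.8, 0, 0, 0.478, 0.85],
  [15, 3.2, 2.8, 0, 0, 0.478, 0.85],
  [15, 3.2, 2.8, 0, 0, 0.478, 0.85],
])

```text
time: 9.45
position: [0.5346, 0.3217, 0.1595]
eef_rot: [[0.002, 1.0, -0.0], [1.0, -0.002, -0.001], [-0.001, -0.0, -1.0]]
ft_force: [0.5, -1.0, -1.9]
gripper_width: 0.0258
```

```bash
python3 - <<'E'
from h import *
np.set_printoptions(precision=4,suppress=True)
o=get_obs();print(o["position"],o["ft_force"],o["torque"],o["gripper_width"],o["joints"])
print(to_tool([.5341,.3238,.1427],Rdown(0)))
for c in("side","scene","wrist"):
  im=get_image(c);save(im,c+"6.png")
a=cv2.imread("pics/side6.png");cv2.imwrite("pics/side6c.png",cv2.resize(a[110:210,200:330],None,fx=6,fy=6,interpolation=cv2.INTER_CUBIC))
E
```

```text
[0.5346 0.3217 0.1595] [ 0.5243 -1.0151 -1.9475] [-0.1055  0.0045  0.0395] 0.025786589251739774 [-0.9249  0.5395  0.4424  1.7061 -0.2712  0.9579 -0.3825]
(array([ 0.21, -0.05,  1.68]), array([-0.0003,  0.001 , -0.0025]))
```

View pics/side6c.png

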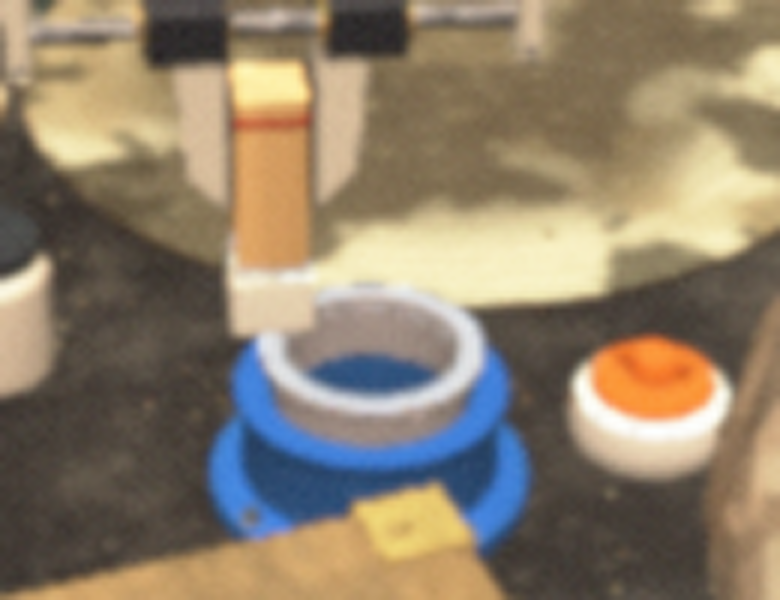

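View pics/wrist6.png

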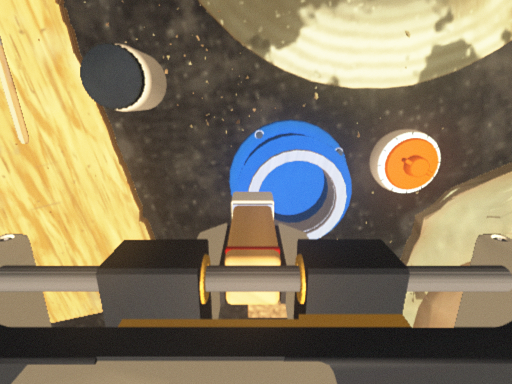

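The side view shows the foot over the front rim, the cup proud, and the drift upright in the fingers.

carry_out([
  [0.2, 0, 1.2, 0, 0, 0, 0.85],
  [0.2, 0, 1.4, 0, 0, 0, 0.85],
  [0.2, 0, 1.65, 0, 0, 0, 0.85],
  [0.2, 0, 1.65, 0, 0, 0, 0.85],
])

```text
time: 10.1
position: [0.5339, 0.3256, 0.143]
eef_rot: [[0.001, 1.0, -0.0], [1.0, -0.001, -0.0], [-0.0, -0.0, -1.0]]
ft_force: [-0.5, -0.2, -1.9]
gripper_width: 0.0258
```

carry_out([
  [-0.15, 0, -1.2, 0, 0, 0, 0.85],
  [-0.15, 4, -1.2, 0, 0, 0, 0.85],
  [-0.15, 7.5, -1.2, 0, 0, 0, 0.85],
  [-0.15, 7.5, -0.8, 0, 0, 0, 0.85],
  [-0.15, 7.5, -0.4, 0, 0, 0, 0.85],
  [-0.15, 7.5, 0, 0, 0, 0, 0.85],
  [-0.15, 7.5, 0, 0, 0, 0, 0.85],
])

```text
time: 10.98
position: [0.608, 0.3244, 0.143]
eef_rot: [[0.0, 1.0, -0.001], [1.0, -0.0, -0.0], [-0.0, -0.001, -1.0]]
ft_force: [-0.1, 0.3, -2.0]
gripper_width: 0.0262
```

carry_out([
  [0, 0, -1, 0, 0, 0, 0.85],
  [3.75, -3.75, -1, 0, 0, 0, 0.85],
  [3.75, -3.75, -0.5, 0, 0, 0, 0.85],
  [3.75, -3.75, 0, 0, 0, 0, 0.85],
  [3.75, -3.75, 0, 0, 0, 0, 0.85],
])

```text
time: 11.6
position: [0.5722, 0.3604, 0.1432]
eef_rot: [[0.003, 1.0, 0.0], [1.0, -0.003, -0.001], [-0.001, 0.0, -1.0]]
ft_force: [0.4, 0.3, -0.8]
gripper_width: 0.0259
```

carry_out([
  [0, 0, 0.1, 0, 0, 0, 0.85],
  [0, 0, 0.2, 0, 0, 0, 0.85],
  [0, 0, 0.2, 0, 0, 0, 0.85],
])

```text
time: 11.98
position: [0.5718, 0.3614, 0.1412]
eef_rot: [[0.002, 1.0, 0.0], [1.0, -0.002, -0.0], [-0.0, 0.0, -1.0]]
ft_force: [-0.1, -0.4, -1.6]
gripper_width: 0.0257
```

carry_out([
  [0, 0, -1, 0, 0, 0, 0.85],
  [-4, 0, -1, 0, 0, 0, 0.85],
  [-7.5, 0, -0.8, 0, 0, 0, 0.85],
  [-7.5, 0, -0.3, 0, 0, 0, 0.85],
  [-7.5, 0, -0.1, 0, 0, 0, 0.85],
  [-7.5, 0, 0, 0, 0, 0, 0.85],
  [-7.5, 0, 0, 0, 0, 0, 0.85],
])

```text
time: 12.85
position: [0.5713, 0.2879, 0.1414]
eef_rot: [[-0.0, 1.0, 0.0], [1.0, 0.0, 0.001], [0.001, 0.0, -1.0]]
ft_force: [-0.0, 0.5, 0.2]
gripper_width: 0.026
```

carry_out([
  [0, 0, 0.05, 0, 0, 0, 0.85],
  [0, 0, 0.1, 0, 0, 0, 0.85],
  [0, 0, 0.1, 0, 0, 0, 0.85],
])

```text
time: 13.22
position: [0.5716, 0.2872, 0.1405]
eef_rot: [[0.001, 1.0, 0.001], [1.0, -0.001, 0.001], [0.001, 0.001, -1.0]]
ft_force: [-0.6, 2.4, 2.8]
gripper_width: 0.0259
```

carry_out([
  [0, 0, -0.9, 0, 0, 0, 0.85],
  [3.7, -3.75, -0.9, 0, 0, 0, 0.85],
  [3.7, -3.75, -0.5, 0, 0, 0, 0.85],
  [3.7, -3.75, -0.1, 0, 0, 0, 0.85],
  [3.7, -3.75, 0.05, 0, 0, 0, 0.85],
  [3.7, -3.75, 0.15, 0, 0, 0, 0.85],
  [3.7, -3.75, 0.15, 0, 0, 0, 0.85],
])

```text
time: 14.1
position: [0.5345, 0.3231, 0.1389]
eef_rot: [[0.002, 1.0, 0.0], [1.0, -0.002, -0.0], [-0.0, 0.0, -1.0]]
ft_force: [-1.7, -0.7, 3.2]
gripper_width: 0.0258
```

carry_out([
  [0, 0, -1, 0, 0, 0, 0.85],
  [0, 4, -1, 0, 0, 0, 0.85],
  [0, 7.5, -0.8, 0, 0, 0, 0.85],
  [0, 7.5, -0.3, 0, 0, 0, 0.85],
  [0, 7.5, -0.1, 0, 0, 0, 0.85],
  [0, 7.5, 0, 0, 0, 0, 0.85],
  [0, 7.5, 0, 0, 0, 0, 0.85],
])

```text
time: 14.98
position: [0.6089, 0.3236, 0.1394]
eef_rot: [[0.001, 1.0, 0.001], [1.0, -0.001, 0.0], [0.0, 0.001, -1.0]]
ft_force: [0.7, -2.6, 3.1]
gripper_width: 0.0259
```

carry_out([
  [0, 0, -1, 0, 0, 0, 0.85],
  [3.75, -3.75, -1, 0, 0, 0, 0.85],
  [3.75, -3.75, -0.5, 0, 0, 0, 0.85],
  [3.75, -3.75, -0.1, 0, 0, 0, 0.85],
  [3.75, -3.75, 0, 0, 0, 0, 0.85],
  [3.75, -3.75, 0, 0, 0, 0, 0.85],
])

```text
time: 15.72
position: [0.572, 0.3607, 0.139]
eef_rot: [[0.002, 1.0, 0.0], [1.0, -0.002, 0.0], [0.0, 0.0, -1.0]]
ft_force: [-1.6, 1.0, 0.6]
gripper_width: 0.0258
```

carry_out([
  [0, 0, -1, 0, 0, 0, 0.85],
  [-4, 0, -1, 0, 0, 0, 0.85],
  [-7.5, 0, -0.8, 0, 0, 0, 0.85],
  [-7.5, 0, -0.3, 0, 0, 0, 0.85],
  [-7.5, 0, -0.1, 0, 0, 0, 0.85],
  [-7.5, 0, 0, 0, 0, 0, 0.85],
  [-7.5, 0, 0, 0, 0, 0, 0.85],
])

```text
time: 16.6
position: [0.5714, 0.2872, 0.1388]
eef_rot: [[-0.0, 1.0, 0.0], [1.0, 0.0, 0.0], [0.0, 0.0, -1.0]]
ft_force: [0.2, 0.2, -0.5]
gripper_width: 0.0258
```

carry_out([
  [0, 0, -0.7, 0, 0, 0, 0.85],
  [3.7, -3.75, -0.7, 0, 0, 0, 0.85],
  [3.7, -3.75, -0.1, 0, 0, 0, 0.85],
  [3.7, -3.75, 0.1, 0, 0, 0, 0.85],
  [3.7, -3.75, 0.25, 0, 0, 0, 0.85],
  [3.7, -3.75, 0.25, 0, 0, 0, 0.85],
  [3.7, -3.75, -0.7, 0, 0, 0, 0.85],
  [3.7, 0, -0.7, 0, 0, 0, 0.85],
  [3.7, 3.75, -0.6, 0, 0, 0, 0.85],
  [3.7, 3.75, -0.1, 0, 0, 0, 0.85],
  [3.7, 3.75, 0.1, 0, 0, 0, 0.85],
  [3.7, 3.75, 0.25, 0, 0, 0, 0.85],
  [3.7, 3.75, 0.25, 0, 0, 0, 0.85],
])

```text
time: 18.23
position: [0.6089, 0.323, 0.1368]
eef_rot: [[0.001, 1.0, 0.001], [1.0, -0.001, 0.0], [0.0, 0.001, -1.0]]
ft_force: [1.9, -2.0, 2.6]
gripper_width: 0.0262
```

carry_out([
  [0, 0, -0.9, 0, 0, 0, 0.85],
  [3.75, -3.75, -0.9, 0, 0, 0, 0.85],
  [3.75, -3.75, -0.35, 0, 0, 0, 0.85],
  [3.75, -3.75, -0.15, 0, 0, 0, 0.85],
  [3.75, -3.75, 0, 0, 0, 0, 0.85],
  [3.75, -3.75, 0, 0, 0, 0, 0.85],
  [3.75, -3.75, -0.9, 0, 0, 0, 0.85],
  [0, -3.75, -0.9, 0, 0, 0, 0.85],
  [-3.75, -3.75, -0.8, 0, 0, 0, 0.85],
  [-3.75, -3.75, -0.35, 0, 0, 0, 0.85],
  [-3.75, -3.75, -0.15, 0, 0, 0, 0.85],
  [-3.75, -3.75, 0, 0, 0, 0, 0.85],
  [-3.75, -3.75, 0, 0, 0, 0, 0.85],
])

```text
time: 19.85
position: [0.5714, 0.2868, 0.1363]
eef_rot: [[-0.0, 1.0, 0.0], [1.0, 0.0, 0.001], [0.001, 0.0, -1.0]]
ft_force: [-0.7, 1.0, 0.3]
gripper_width: 0.0257
```

```bash
python3 - <<'E'
from h import *
np.set_printoptions(precision=4,suppress=True)
o=get_obs();print(o["time"],o["position"],o["ft_force"],o["gripper_width"])
im=get_image("side");a=cv2.cvtColor(im["image"],cv2.COLOR_RGB2BGR);cv2.imwrite("pics/side7c.png",cv2.resize(a[110:210,200:330],None,fx=6,fy=6,interpolation=cv2.INTER_CUBIC))
im=get_image("scene");a=cv2.cvtColor(im["image"],cv2.COLOR_RGB2BGR);cv2.imwrite("pics/scene7c.png",cv2.resize(a[150:260,170:300],None,fx=5,fy=5,interpolation=cv2.INTER_CUBIC))
E
```

```text
19.85 [0.5714 0.2868 0.1363] [-0.7038  1.0189  0.2566] 0.025699701423440226
```

View pics/side7c.png

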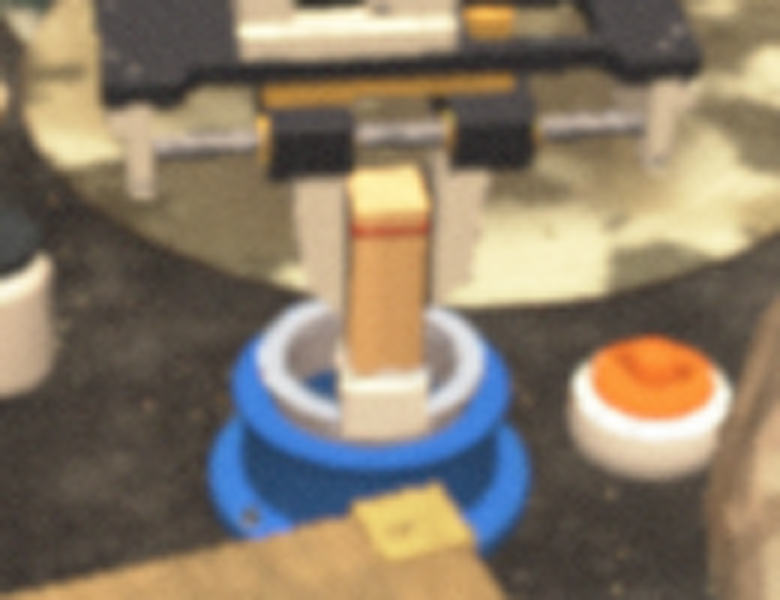

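View pics/scene7c.png

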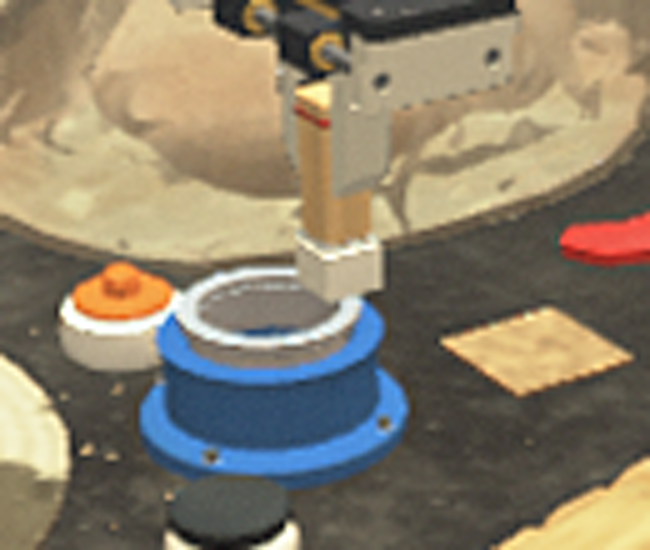

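The cup is going in level, the drift upright. Next pass.

carry_out([
  [0, 0, -0.7, 0, 0, 0, 0.85],
  [3.7, -3.75, -0.7, 0, 0, 0, 0.85],
  [3.7, -3.75, -0.1, 0, 0, 0, 0.85],
  [3.7, -3.75, 0.1, 0, 0, 0, 0.85],
  [3.7, -3.75, 0.25, 0, 0, 0, 0.85],
  [3.7, -3.75, 0.25, 0, 0, 0, 0.85],
  [3.7, -3.75, -0.7, 0, 0, 0, 0.85],
  [3.7, 0, -0.7, 0, 0, 0, 0.85],
  [3.7, 3.75, -0.6, 0, 0, 0, 0.85],
  [3.7, 3.75, -0.1, 0, 0, 0, 0.85],
  [3.7, 3.75, 0.1, 0, 0, 0, 0.85],
  [3.7, 3.75, 0.25, 0, 0, 0, 0.85],
  [3.7, 3.75, 0.25, 0, 0, 0, 0.85],
])

```text
time: 21.58
position: [0.6088, 0.3225, 0.1342]
eef_rot: [[0.001, 1.0, 0.0], [1.0, -0.001, 0.0], [0.0, 0.0, -1.0]]
ft_force: [1.2, -2.0, 2.5]
gripper_width: 0.026
```

carry_out([
  [0, 0, -0.9, 0, 0, 0, 0.85],
  [3.75, -3.75, -0.9, 0, 0, 0, 0.85],
  [3.75, -3.75, -0.35, 0, 0, 0, 0.85],
  [3.75, -3.75, -0.15, 0, 0, 0, 0.85],
  [3.75, -3.75, 0, 0, 0, 0, 0.85],
  [3.75, -3.75, 0, 0, 0, 0, 0.85],
  [3.75, -3.75, -0.9, 0, 0, 0, 0.85],
  [0, -3.75, -0.9, 0, 0, 0, 0.85],
  [-3.75, -3.75, -0.8, 0, 0, 0, 0.85],
  [-3.75, -3.75, -0.35, 0, 0, 0, 0.85],
  [-3.75, -3.75, -0.15, 0, 0, 0, 0.85],
  [-3.75, -3.75, 0, 0, 0, 0, 0.85],
  [-3.75, -3.75, 0, 0, 0, 0, 0.85],
])

```text
time: 23.2
position: [0.5714, 0.2863, 0.1338]
eef_rot: [[-0.0, 1.0, 0.0], [1.0, 0.0, 0.001], [0.001, 0.0, -1.0]]
ft_force: [0.2, 1.4, 0.7]
gripper_width: 0.026
```

carry_out([
  [0, 0, -0.7, 0, 0, 0, 0.85],
  [3.7, -3.75, -0.7, 0, 0, 0, 0.85],
  [3.7, -3.75, -0.1, 0, 0, 0, 0.85],
  [3.7, -3.75, 0.1, 0, 0, 0, 0.85],
  [3.7, -3.75, 0.25, 0, 0, 0, 0.85],
  [3.7, -3.75, 0.25, 0, 0, 0, 0.85],
  [3.7, -3.75, -0.7, 0, 0, 0, 0.85],
  [3.7, 0, -0.7, 0, 0, 0, 0.85],
  [3.7, 3.75, -0.6, 0, 0, 0, 0.85],
  [3.7, 3.75, -0.1, 0, 0, 0, 0.85],
  [3.7, 3.75, 0.1, 0, 0, 0, 0.85],
  [3.7, 3.75, 0.25, 0, 0, 0, 0.85],
  [3.7, 3.75, 0.25, 0, 0, 0, 0.85],
])

```text
time: 24.82
position: [0.6088, 0.322, 0.1317]
eef_rot: [[0.001, 1.0, 0.0], [1.0, -0.001, 0.0], [0.0, 0.0, -1.0]]
ft_force: [1.3, -1.7, 1.8]
gripper_width: 0.0259
```

carry_out([
  [0, 0, -0.9, 0, 0, 0, 0.85],
  [3.75, -3.75, -0.9, 0, 0, 0, 0.85],
  [3.75, -3.75, -0.35, 0, 0, 0, 0.85],
  [3.75, -3.75, -0.15, 0, 0, 0, 0.85],
  [3.75, -3.75, 0, 0, 0, 0, 0.85],
  [3.75, -3.75, 0, 0, 0, 0, 0.85],
  [3.75, -3.75, -0.9, 0, 0, 0, 0.85],
  [0, -3.75, -0.9, 0, 0, 0, 0.85],
  [-3.75, -3.75, -0.8, 0, 0, 0, 0.85],
  [-3.75, -3.75, -0.35, 0, 0, 0, 0.85],
  [-3.75, -3.75, -0.15, 0, 0, 0, 0.85],
  [-3.75, -3.75, 0, 0, 0, 0, 0.85],
  [-3.75, -3.75, 0, 0, 0, 0, 0.85],
])

```text
time: 26.45
position: [0.5714, 0.2858, 0.1313]
eef_rot: [[-0.0, 1.0, 0.0], [1.0, 0.0, 0.001], [0.001, 0.0, -1.0]]
ft_force: [-1.2, 0.9, -0.1]
gripper_width: 0.0256
```

carry_out([
  [0, 0, -0.7, 0, 0, 0, 0.85],
  [3.8, -3.75, -0.7, 0, 0, 0, 0.85],
  [3.8, -3.75, -0.1, 0, 0, 0, 0.85],
  [3.8, -3.75, 0.08, 0, 0, 0, 0.85],
  [3.8, -3.75, 0.16, 0, 0, 0, 0.85],
  [3.8, -3.75, 0.2, 0, 0, 0, 0.85],
  [3.8, -3.75, 0.2, 0, 0, 0, 0.85],
])

```text
time: 27.32
position: [0.5346, 0.3224, 0.1295]
eef_rot: [[0.002, 1.0, 0.001], [1.0, -0.002, 0.0], [0.0, 0.001, -1.0]]
ft_force: [-1.3, 1.6, 3.5]
gripper_width: 0.0259
```

carry_out([
  [0, 0, -0.9, 0, 0, 0, 0.85],
  [0, 3.75, -0.9, 0, 0, 0, 0.85],
  [0, 7.5, -0.8, 0, 0, 0, 0.85],
  [0, 7.5, -0.3, 0, 0, 0, 0.85],
  [0, 7.5, -0.1, 0, 0, 0, 0.85],
  [0, 7.5, 0, 0, 0, 0, 0.85],
  [0, 7.5, 0, 0, 0, 0, 0.85],
])

```text
time: 28.2
position: [0.6086, 0.3225, 0.1296]
eef_rot: [[0.001, 1.0, 0.0], [1.0, -0.001, 0.0], [0.0, 0.0, -1.0]]
ft_force: [0.5, -2.3, 2.4]
gripper_width: 0.0257
```

carry_out([
  [0, 0, -0.9, 0, 0, 0, 0.85],
  [3.75, -3.75, -0.9, 0, 0, 0, 0.85],
  [3.75, -3.75, -0.35, 0, 0, 0, 0.85],
  [3.75, -3.75, -0.12, 0, 0, 0, 0.85],
  [3.75, -3.75, 0, 0, 0, 0, 0.85],
  [3.75, -3.75, 0, 0, 0, 0, 0.85],
])

```text
time: 28.95
position: [0.572, 0.3595, 0.1296]
eef_rot: [[0.002, 1.0, 0.0], [1.0, -0.002, 0.0], [0.0, 0.0, -1.0]]
ft_force: [-1.3, -0.3, 0.0]
gripper_width: 0.0257
```

carry_out([
  [0, 0, -0.9, 0, 0, 0, 0.85],
  [-3.75, 0, -0.9, 0, 0, 0, 0.85],
  [-7.5, 0, -0.8, 0, 0, 0, 0.85],
  [-7.5, 0, -0.3, 0, 0, 0, 0.85],
  [-7.5, 0, -0.1, 0, 0, 0, 0.85],
  [-7.5, 0, 0, 0, 0, 0, 0.85],
  [-7.5, 0, 0, 0, 0, 0, 0.85],
])

```text
time: 29.82
position: [0.5714, 0.2862, 0.1295]
eef_rot: [[-0.0, 1.0, 0.0], [1.0, 0.0, 0.001], [0.001, 0.0, -1.0]]
ft_force: [-1.8, 0.5, 1.9]
gripper_width: 0.0257
```

carry_out([
  [0, 0, -0.7, 0, 0, 0, 0.85],
  [3.75, -3.75, -0.7, 0, 0, 0, 0.85],
  [3.75, -3.75, -0.1, 0, 0, 0, 0.85],
  [3.75, -3.75, 0.08, 0, 0, 0, 0.85],
  [3.75, -3.75, 0.15, 0, 0, 0, 0.85],
  [3.75, -3.75, 0.2, 0, 0, 0, 0.85],
  [3.75, -3.75, 0.2, 0, 0, 0, 0.85],
])

```text
time: 30.7
position: [0.5334, 0.3244, 0.1289]
eef_rot: [[0.0, 1.0, -0.001], [1.0, -0.0, 0.003], [0.003, -0.001, -1.0]]
ft_force: [-7.7, 3.8, 13.9]
gripper_width: 0.0256
```

carry_out([
  [0, 0, -0.9, 0, 0, 0, 0.85],
  [0, 3.75, -0.9, 0, 0, 0, 0.85],
  [0, 7.5, -0.8, 0, 0, 0, 0.85],
  [0, 7.5, -0.3, 0, 0, 0, 0.85],
  [0, 7.5, -0.1, 0, 0, 0, 0.85],
  [0, 7.5, 0, 0, 0, 0, 0.85],
  [0, 7.5, 0, 0, 0, 0, 0.85],
])

```text
time: 31.58
position: [0.6111, 0.3209, 0.1292]
eef_rot: [[0.003, 1.0, 0.005], [1.0, -0.003, -0.001], [-0.001, 0.005, -1.0]]
ft_force: [4.8, -4.3, 6.4]
gripper_width: 0.0259
```

carry_out([
  [0, 0, -0.9, 0, 0, 0, 0.85],
  [3.75, -3.75, -0.9, 0, 0, 0, 0.85],
  [3.75, -3.75, -0.35, 0, 0, 0, 0.85],
  [3.75, -3.75, -0.12, 0, 0, 0, 0.85],
  [3.75, -3.75, 0, 0, 0, 0, 0.85],
  [3.75, -3.75, 0, 0, 0, 0, 0.85],
])

```text
time: 32.33
position: [0.5698, 0.3623, 0.129]
eef_rot: [[-0.0, 1.0, -0.003], [1.0, 0.0, 0.004], [0.004, -0.003, -1.0]]
ft_force: [-10.1, 4.7, 14.0]
gripper_width: 0.0259
```

carry_out([
  [0, 0, -0.9, 0, 0, 0, 0.85],
  [-3.75, 0, -0.9, 0, 0, 0, 0.85],
  [-7.5, 0, -0.8, 0, 0, 0, 0.85],
  [-7.5, 0, -0.3, 0, 0, 0, 0.85],
  [-7.5, 0, -0.1, 0, 0, 0, 0.85],
  [-7.5, 0, 0, 0, 0, 0, 0.85],
  [-7.5, 0, 0, 0, 0, 0, 0.85],
])

```text
time: 33.2
position: [0.5724, 0.2831, 0.1289]
eef_rot: [[0.002, 1.0, 0.001], [1.0, -0.002, -0.002], [-0.002, 0.001, -1.0]]
ft_force: [-3.8, -9.7, 17.3]
gripper_width: 0.0257
```

carry_out([
  [0.2, 0, -0.8, 0, 0, 0, 0.85],
  [3.75, 3.75, -0.8, 0, 0, 0, 0.85],
  [3.75, 3.75, -0.3, 0, 0, 0, 0.85],
  [3.75, 3.75, -0.05, 0, 0, 0, 0.85],
  [3.75, 3.75, 0.05, 0, 0, 0, 0.85],
  [3.75, 3.75, 0.1, 0, 0, 0, 0.85],
  [3.75, 3.75, 0.1, 0, 0, 0, 0.85],
])

```text
time: 34.08
position: [0.6099, 0.326, 0.129]
eef_rot: [[-0.001, 1.0, 0.004], [1.0, 0.001, 0.006], [0.006, 0.004, -1.0]]
ft_force: [-0.3, 5.6, 12.7]
gripper_width: 0.0258
```

carry_out([
  [0, 0, -1, 0, 0, 0, 0.85],
  [0, -3.75, -1, 0, 0, 0, 0.85],
  [0, -7.5, -0.9, 0, 0, 0, 0.85],
  [0, -7.5, -0.3, 0, 0, 0, 0.85],
  [0, -7.5, -0.1, 0, 0, 0, 0.85],
  [0, -7.5, 0, 0, 0, 0, 0.85],
  [0, -7.5, 0, 0, 0, 0, 0.85],
])

```text
time: 34.95
position: [0.5309, 0.3233, 0.1284]
eef_rot: [[-0.0, 1.0, -0.007], [1.0, 0.0, 0.001], [0.001, -0.007, -1.0]]
ft_force: [-21.0, -3.5, 34.1]
gripper_width: 0.0257
```

carry_out([
  [0, 0, -1, 0, 0, 0, 0.85],
  [3.75, 3.75, -0.9, 0, 0, 0, 0.85],
  [3.75, 3.75, -0.4, 0, 0, 0, 0.85],
  [3.75, 3.75, -0.15, 0, 0, 0, 0.85],
  [3.75, 3.75, 0, 0, 0, 0, 0.85],
  [3.75, 3.75, 0, 0, 0, 0, 0.85],
])

```text
time: 35.7
position: [0.5736, 0.3616, 0.1289]
eef_rot: [[0.001, 1.0, 0.005], [1.0, -0.001, 0.004], [0.004, 0.005, -1.0]]
ft_force: [0.4, 4.5, 12.6]
gripper_width: 0.026
```

carry_out([
  [0, 0, -1, 0, 0, 0, 0.85],
  [-3.75, 0, -1, 0, 0, 0, 0.85],
  [-7.5, 0, -0.9, 0, 0, 0, 0.85],
  [-7.5, 0, -0.3, 0, 0, 0, 0.85],
  [-7.5, 0, -0.1, 0, 0, 0, 0.85],
  [-7.5, 0, 0, 0, 0, 0, 0.85],
  [-7.5, 0, 0, 0, 0, 0, 0.85],
])

```text
time: 36.58
position: [0.5724, 0.2823, 0.1285]
eef_rot: [[0.003, 1.0, 0.001], [1.0, -0.003, -0.002], [-0.002, 0.001, -1.0]]
ft_force: [-5.7, -10.6, 23.0]
gripper_width: 0.0255
```

carry_out([
  [0, 0, -2, 0, 0, 0, 0.85],
  [0, 0, -7, 0, 0, 0, 0.85],
  [-4, -0.3, -7, 0, 0, 0, 0.85],
  [-8, -0.8, -7, 0, 0, 0, 0.85],
  [-10.5, -0.8, -7, 0, 0, 0, 0.85],
  [-10.5, -0.8, -7, 0, 0, 0, 0.85],
  [-10.5, -0.8, -7, 0, 0, 0, 0.85],
])

```text
time: 37.45
position: [0.5631, 0.1815, 0.1961]
eef_rot: [[-0.0, 1.0, -0.0], [1.0, 0.0, 0.001], [0.001, -0.0, -1.0]]
ft_force: [0.4, 0.2, -1.7]
gripper_width: 0.0259
```

```bash
python3 - <<'E'
from h import *
np.set_printoptions(precision=4,suppress=True)
o=get_obs();print(o["time"],o["position"],o["ft_force"],o["gripper_width"])
im=get_image("wrist");save(im,"wrist8.png")
im=get_image("side");a=cv2.cvtColor(im["image"],cv2.COLOR_RGB2BGR);A=cv2.resize(a[120:210,200:320],None,fx=6,fy=6,interpolation=cv2.INTER_CUBIC);cv2.imwrite("pics/side8c.png",A)
im=get_image("scene");a=cv2.cvtColor(im["image"],cv2.COLOR_RGB2BGR);cv2.imwrite("pics/scene8c.png",cv2.resize(a[150:260,180:310],None,fx=5,fy=5,interpolation=cv2.INTER_CUBIC))
print(to_tool([.5634,.1798,.0777],Rdown(0)))
E
```

```text
37.45 [0.5631 0.1815 0.1961] [ 0.4442  0.1864 -1.7101] 0.025867532474938514
(array([-0.18,  0.03, 11.82]), array([-0.0005, -0.0001,  0.001 ]))
```

View pics/side8c.png

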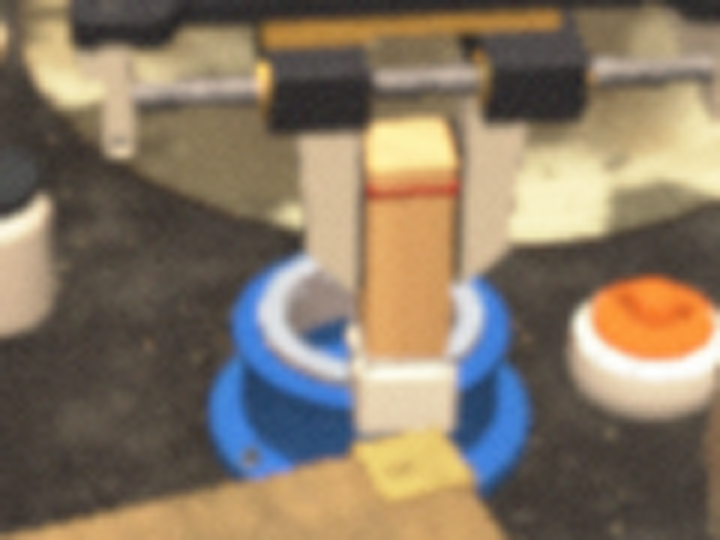

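View pics/scene8c.png

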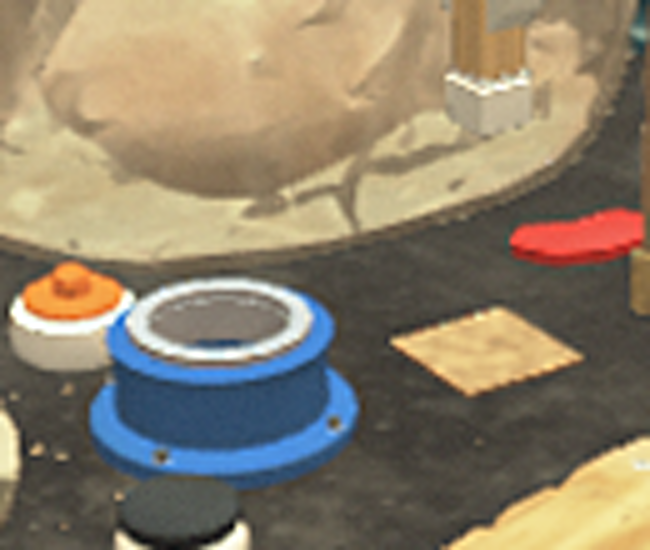

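View pics/wrist8.png

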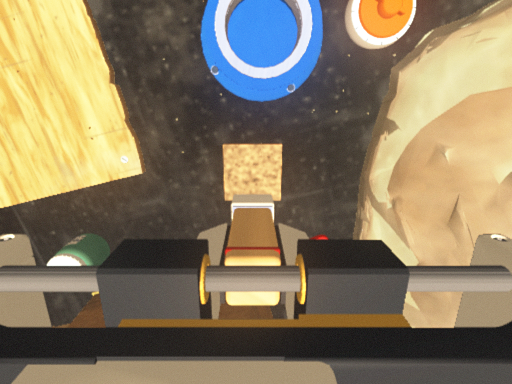

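Cup flange now sits low on the pedestal all round (scene crop (320,215)). Jar, timer and kidney are unmoved. Placing the drift.

carry_out([
  [-0.1, 0, 4, 0, 0, 0, 0.85],
  [-0.1, 0, 8, 0, 0, 0, 0.85],
  [-0.1, 0, 10.5, 0, 0, 0, 0.85],
  [-0.1, 0, 11.5, 0, 0, 0, 0.85],
  [-0.1, 0, 11.8, 0, 0, 0, 0.85],
  [-0.1, 0, 11.8, 0, 0, 0, 0.85],
])

```text
time: 38.35
position: [0.5639, 0.1795, 0.079]
eef_rot: [[0.001, 1.0, 0.001], [1.0, -0.001, 0.001], [0.001, 0.001, -1.0]]
ft_force: [-0.2, 0.2, -1.3]
gripper_width: 0.0259
```

carry_out([
  [0, 0, 0.05, 0, 0, 0, 0.85],
  [0, 0, 0.1, 0, 0, 0, 0.85],
  [0, 0, 0.15, 0, 0, 0, 0.85],
  [0, 0, 0.15, 0, 0, 0, 0.85],
])

```text
time: 38.85
position: [0.5636, 0.1793, 0.0775]
eef_rot: [[0.001, 1.0, 0.001], [1.0, -0.001, 0.001], [0.001, 0.001, -1.0]]
ft_force: [-2.0, -0.1, 5.5]
gripper_width: 0.0258
```

carry_out([
  [0, 0, -0.03, 0, 0, 0, 0.85],
  [0, 0, -0.03, 0, 0, 0, 0.6],
  [0, 0, -0.03, 0, 0, 0, 0.5],
  [0, 0, -0.03, 0, 0, 0, 0.4],
  [0, 0, -0.03, 0, 0, 0, 0.3],
  [0, 0, -0.03, 0, 0, 0, 0.3],
  [0, 0, -0.03, 0, 0, 0, 0.3],
])

```text
time: 39.72
position: [0.5634, 0.1791, 0.077]
eef_rot: [[0.001, 1.0, 0.0], [1.0, -0.001, 0.0], [0.0, 0.0, -1.0]]
ft_force: [0.2, 0.1, -0.5]
gripper_width: 0.0646
```

```bash
python3 - <<'E'
from h import *
o=get_obs();print(o["position"],o["ft_force"],o["gripper_width"])
im=get_image("wrist");save(im,"wrist9.png")
E
```

```text
[0.56336973 0.17912966 0.07702546] [ 0.17491602  0.09625296 -0.46357013] 0.06456098905264061
```

View pics/wrist9.png

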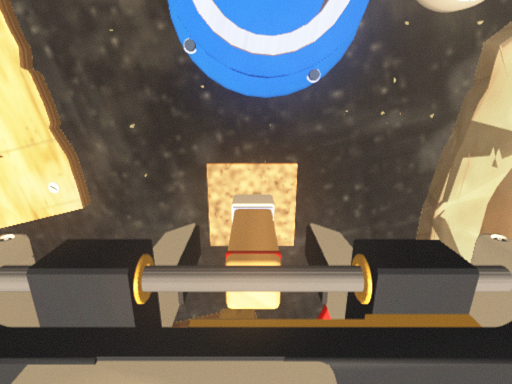

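The drift stands upright on the pad and the fingers are clear of it. I'll raise the arm and back off.

carry_out([
  [0, 0, -1, 0, 0, 0, 0.3],
  [0, 0, -4, 0, 0, 0, 0.3],
  [0, 0, -9, 0, 0, 0, 0.3],
  [0, 0, -15, 0, 0, 0, 0.3],
  [0, 0, -20, 0, 0, 0, 0],
  [4, 0, -20, 0, 0, 0, 0],
  [9, 0, -20, 0, 0, 0, 0],
  [14, 0, -20, 0, 0, 0, 0],
  [15, 0, -20, 0, 0, 0, 0],
  [15, 0, -20, 0, 0, 0, 0],
  [15, 0, -20, 0, 0, 0, 0],
])

```text
time: 41.15
position: [0.5641, 0.327, 0.2775]
eef_rot: [[0.004, 1.0, 0.001], [1.0, -0.004, -0.001], [-0.001, 0.001, -1.0]]
ft_force: [0.3, -0.3, -0.3]
gripper_width: 0.0921
```

```bash
python3 - <<'E'
from h import *
np.set_printoptions(precision=4,suppress=True)
im=get_image("wrist");save(im,"wrist10.png")
a=cv2.cvtColor(im["image"],cv2.COLOR_RGB2BGR)
im=get_image("scene");save(im,"scene10.png");a=cv2.cvtColor(im["image"],cv2.COLOR_RGB2BGR);cv2.imwrite("pics/scene10c.png",cv2.resize(a[150:260,180:310],None,fx=6,fy=5.4,interpolation=cv2.INTER_CUBIC))
s=get_image("side");a=cv2.cvtColor(s["image"],cv2.COLOR_RGB2BGR)
# overlay predicted home flange bottom/top circles on side & scene
th=np.linspace(0,2*np.pi,200)
for n,i in(("scene",im),("side",s)):
  b=cv2.resize(cv2.cvtColor(i["image"],cv2.COLOR_RGB2BGR),None,fx=6,fy=6,interpolation=cv2.INTER_CUBIC)
  for z,r,c in((.056,.042,(0,0,255)),(.05,.0525,(0,255,255)),(.056,.033,(0,255,0))):
    q=proj(i,np.c_[.5715+r*np.cos(th),.3237+r*np.sin(th),np.full(200,z)])
    cv2.polylines(b,[np.round((q[:,::-1]+.5)*6).astype(np.int32)],True,c,1)
  c0=np.round(proj(i,[.5715,.3237,.05])[0]*6).astype(int)
  cv2.imwrite(f"pics/ov_{n}.png",b[c0[0]-200:c0[0]+200,c0[1]-300:c0[1]+300])
E
```

```text
(no output)
```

View pics/scene10c.png

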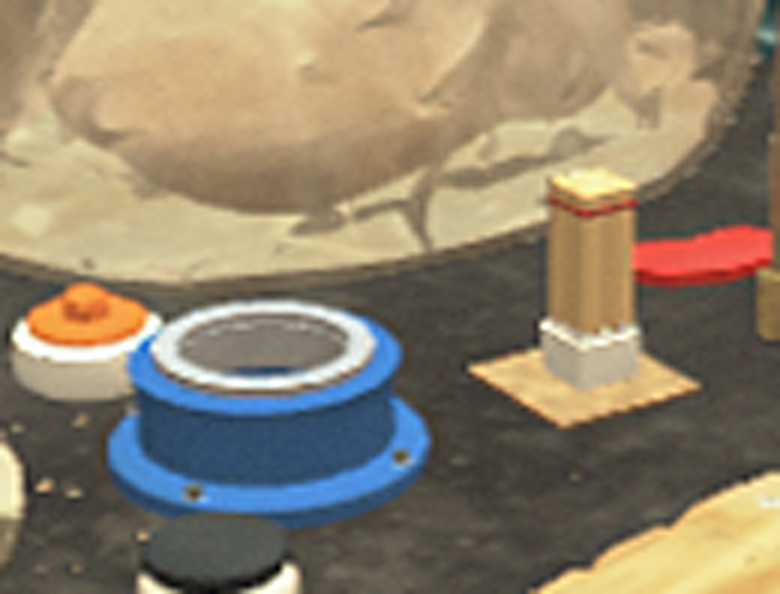

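View pics/ov_side.png

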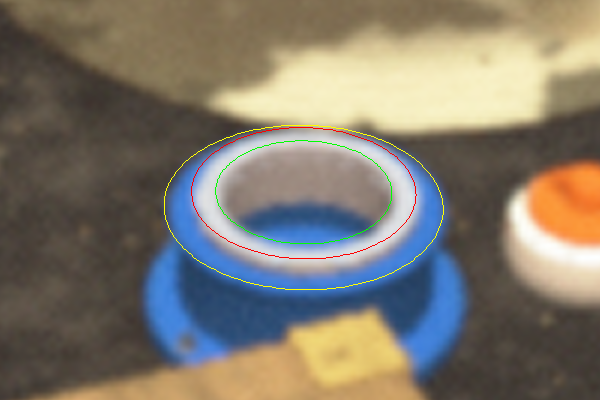

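View pics/ov_scene.png

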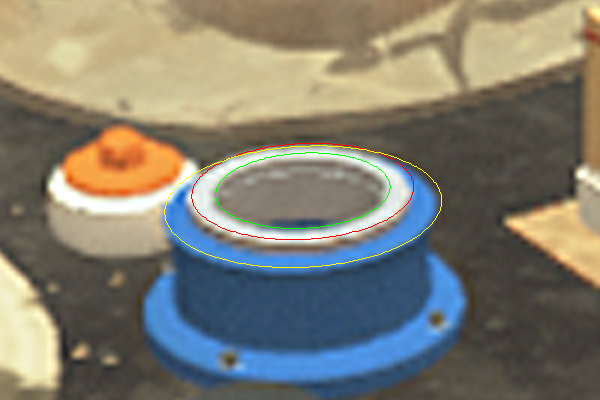

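View pics/wrist10.png

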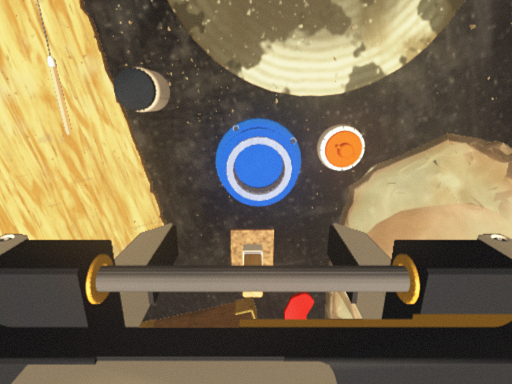

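```bash
python3 -c "
from cell import *
print(get_obs()['dq'],finish_job())"
```

```text
the job is handed in; nothing more can be done
[-2.21882480e-03  1.12061688e-03 -6.86435485e-03 -2.91177427e-03
 -1.49470545e-04 -5.98249352e-05 -1.84168811e-03] None
```

The cup is pressed home on the pedestal, the drift stands upright on the cork pad again, and the job was handed in at about 41 s of the 72 s allowed.

- **Pressing:** I used the drift only, with pushes of about 2 to 2.5 mm alternating front, back, left and right. At that size I estimate each push leaned the cup about 2°; I did not measure the lean directly.
- **Seating check:** After the last full pass I pressed all four sides once more. Each met a firm stop, 13 to 34 N against about 4 to 5 N while the cup was still moving. The tool heights at the four stops agreed within 0.6 mm.
- **Disagreement:** The stops came about 1 mm lower than I had worked out from the height at which I gripped the drift. I put that down to the drift slipping slightly in the grip or bending under load.
- **Pictures:** The flange and pedestal outlines predicted for a home cup match the scene and side views, apart from a shared offset of one or two pixels that is within the calibration error.
- **Drift and other items:** The drift stands near the pad's centre, about square to it. The jar, timer and kidney look unmoved. The gripper is open, above and clear of everything.

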